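# Air the drying box of painted model parts

### The arm

A 6-joint arm with a two-finger parallel gripper is mounted at the origin on the work surface. World frame = base frame: x ahead of the robot, y to its left, z up, the work surface at z = 0. Lengths are in m, angles in rad, forces in N, time in s.
With the tool pointing down it reaches from about 0.35 to 0.775 m from the base axis. Payload 7.3 kg.
Tool frame: the origin (TCP) lies on the front face of the gripper's body, between the roots of the fingers; the fingertips stand 66 mm ahead of it and the grasp point (between the pads) lies 47 mm ahead of it; z points along the fingers, y is the direction in which the jaws open and shut (so a half turn about z gives the same grasp; the last joint's range is limited). The gripper opens to 92 mm and grips with 3 to 60 N. Pads are 19 mm wide; open, the fingers measure 130 mm over their backs; the gripper's body (75 mm by 190 mm) begins 47 mm behind the grasp point.
Start: joints at [0.966, 0.342, 1.524, -0, 1.275, -0.146], TCP at [0.232, 0.471, 0.292] pointing down, gripper open.
Joint ranges: [-2.53, 2.53], [-0.77, 2.02], [0.04, 2.7], [-1, 4.14], [0.28, 2.66], [-3.11, 3.11]. Speed limits (rad/s): [2.57, 2.57, 3.14, 3.14, 3.14, 3.14].

### API

Orientations are given as [roll, pitch, yaw] about the fixed x, y, z axes, in that order (R = Rz(yaw) Ry(pitch) Rx(roll)).
In Python, from cell import observe, read_camera, hand_in, search_frame, tip_of gives the robot as it stands. The module is installed in compiled form; this text tells all that it offers.
- The arm moves only by the tool apply_moves, never from a script. Its argument "motion" is a list of rows, each an object with "offset": the shift along the tool's x, y, z in mm, a list of three; "rotation": the turn, a rotation vector about the tool's x, y, z in rad, a list of three. In form: [{"offset": [x, y, z], "rotation": [rx, ry, rz]}, ...]. A call has 1 to 12 rows; each row shifts and turns the pose as measured when the row begins, along the tool's axes as they then stand; what a row does not reach is not made up. A row lasts 1/12 s, in which the tool goes at most 41.7 mm and 7.16 degrees, less where a joint would pass 70% of its speed; a pose out of reach is approached as far as the arm can. A call with a gripper value outside its range is refused whole. "grip" is the closure, from 0 (fully open) to 1 (shut), set as the call begins (left out, the last holds). The fingers move at their own pace and stop on an object; "grip_force" is the grip in N (left out, the last holds). Time passes only in rows, so rows that do not move let the fingers close. It gives the time, the measured TCP pose, the force and the opening at its end, in the units of the state.
- observe(): the state, without advancing time (a new reading comes with each control period).
- read_camera(name): name is "side" or "top" or "wrist"; returns a dict with "img" (480x640x3 uint8, red, green, blue), "camera_matrix" (3x3 intrinsics, pixels), "R" (3x3) and "t" (3): a world point X has camera coordinates R X + t; the wrist camera has in their place "tool_from_camera" (4x4, takes a point from camera to tool coordinates, whose origin is the TCP and whose axes are the flange's). Camera axes: x right, y down, z forward; pixel columns grow to the right and rows downward; lengths in m; the calibration is good to about 2 mm. A picture is of the moment at which its call begins: read the wrist's pose just before it. There is no depth.
- hand_in(): hands the job in, once; it reports no verdict.
Trained networks look in a picture, given as the dict that the camera call returned (one of the last four; its "shot" number tells which), for a name from the list of things; names that differ only in an ending like _2 or _b are one class to them, and where a whole thing is asked for, a point or a joint stands for the part that bears it (a point fixed in the world has none). Each returns a list of dicts, best first, with "score" (0 to 1); they miss things now and then, are a little off and sometimes report something else, mostly with a low value. They report only what shows in the picture. A call takes as long as a camera call.
- search_frame(query, picture): "location" ([x, y, z] in m, in world coordinates, good to about 4 mm: the middle of the surface that is visible of it).
- tip_of(query, picture): "location" ([x, y, z] in m, in world coordinates, good to about 4 mm: a listed point, or the origin of a listed thing).
The state is a dict: "time": time; "qpos": joint angles; "qvel": joint speeds; "joint_efforts": joint torques, N m; "tool_pos": TCP position; "tool_rot": TCP orientation; "contact_force": force on the tool from outside, world axes, zero at the start; "torque": the same for the moment, N m; "opening": finger opening in m.
Only numpy, scipy, OpenCV 4.12 (cv2) and the standard library are available. Lean on these libraries where they do the work, as an engineer would, in place of code of your own. Each camera call takes 0.05 s, during which the arm holds its last target.

### The job

Air the drying box: raise its clear lid by the pull until the folding stay at its side locks straight, then let go and leave the lid standing open on its own for about a second. Then push down the thumb plate at the knee of the stay so that it folds, and let the lid come down without slamming until it is fully shut.

Things in the scene. Friction and masses are not known exactly. Their poses are not given: they have to be found in the camera images.
- lid (a joint): Lid of the white drying box: grey frame with clear pane, 200 mm deep, 220 mm wide, 12 mm thick, hinged along its far top edge (106 mm above the table). 0 rad shut, grows as it opens; the stay stops it at 1.22 rad (70 degrees), where it locks. A damper in the hinge (about 0.8 N m s/rad) makes an unlocked lid sink shut by itself within about 5 s; lid mass about 0.5 kg. Released above about 1.17 rad it is drawn up and locked by the stay's spring.
- stay (a joint): Knee of the folding stay, two flat steel links of 86 mm outside the box's left side (+y of the box). 0 rad folded (lid shut), 2.01 rad straight, 2.09 rad locked, just past straight against its stop. A light spring (about 0.06 N m) pushes it towards straight. Once the knee has been pushed down about 50 mm from the locked position, the lid sinks by itself and the stay folds up.
- lid_pull (a point): Grip point on the lid's pull: a grey bar 16 mm wide (y), 14 mm high (z), that juts 48 mm from the middle of the lid's front edge. The point lies on the bar's centre line, 30 mm in front of the lid's edge and 230 mm from the hinge line, 106 mm above the table when the lid is shut. Axes turn with the lid: y along the hinge, x from the pull towards the hinge (with the lid shut, x level and away from the robot, z up). Nothing stands beside or in front of the bar.
- thumb_plate (a point): Centre of the upper face of the flat black thumb plate on a short arm at the knee of the stay: 46 (x) by 44 (y) by 5 mm, 185 mm to the left (+y) of the box's middle, 53 mm clear of the lid. Stay locked: level, 174 mm above the table, 108 mm nearer the robot than the hinge line, open from above; pushed down 50 mm it moves about 8 mm towards the hinge and tips. Lid shut: hangs on edge beside the box.

How it is judged:
By the outcome, as a careful person would: the job done as asked, in the order asked, and still so for the second after the job is handed in, with the robot touching nothing.
It also fails if it takes over 51 s, if anything falls off the work surface, if the arm or the gripper's body presses on something with over 40 N, if the wrist force passes 120 N, or if a joint passes its speed limit or range.

## Working session

There is one attempt and no reset: what is moved stays moved. The work goes in short steps, Python scripts to look and compute and a tool call to move; the robot and the scene stay as the last step left them, time stands still between calls to the robot, and variables do not carry over. Pictures are saved under pics/ and viewed, and the job is handed in when it is done.

Besides the shell and the picture viewer there is one more tool, called after "Emit:" by a JSON object that holds its "op" and its "data". apply_moves: Moves the arm, as the interface text tells. Its arguments: {"type":"object","properties":{"motion":{"type":"array"},"grip":{"type":"number"},"grip_force":{"type":"number"}},"required":["motion"]}

```bash
mkdir -p pics
python3 - <<'E'
from cell import *
import cv2,numpy as np
s=observe();print({k:np.round(v,3).tolist() for k,v in s.items()})
for n in ["side","top","wrist"]:
    p=read_camera(n);cv2.imwrite(f"pics/{n}0.png",p["img"][:,:,::-1])
    print(n,p["shot"])
    for q in ["lid_pull","thumb_plate","lid"]:
        print(q,[(np.round(d["location"],4).tolist(),round(d["score"],2)) for d in tip_of(q,p)[:2]])
    print("sf",[(np.round(d["location"],4).tolist(),round(d["score"],2)) for d in search_frame("lid",p)[:2]])
    if n!="wrist": print(np.round(p["camera_matrix"],1).tolist(),np.round(p["R"],3).tolist(),np.round(p["t"],3).tolist())
    else: print(np.round(p["tool_from_camera"],4).tolist())
E
```

```text
{'time': 0.0, 'qpos': [0.966, 0.343, 1.525, 0.0, 1.275, -0.146], 'qvel': [0.001, -0.001, -0.001, 0.002, 0.001, 0.001], 'joint_efforts': [-0.001, -43.125, -24.422, 0.072, 0.056, -0.0], 'tool_pos': [0.232, 0.47, 0.292], 'tool_rot': [-3.14, -0.0, 2.683], 'contact_force': [-0.03, 0.118, 0.23], 'torque': [0.003, 0.013, -0.011], 'opening': 0.092}
side 1
lid_pull [([0.5077, -0.0186, 0.1007], 0.62)]
thumb_plate []Traceback (most recent call last):
  File "<stdin>", line 8, in <module>
ValueError: it knows: lid_pull, thumb_plate
```

Run:
```python
from cell import *
import cv2,numpy as np
for n in ["side","top"]:
    p=read_camera(n);cv2.imwrite(f"pics/{n}0.png",p["img"][:,:,::-1])
    np.savez(f"pics/{n}0.npz",**p)
    print(n,p["shot"])
    for q in ["lid_pull","thumb_plate"]:
        print(q,[(np.round(d["location"],4).tolist(),round(d["score"],2)) for d in tip_of(q,p)[:2]])
    for q in ["lid","stay"]:
      try: print("sf",q,[(np.round(d["location"],4).tolist(),round(d["score"],2)) for d in search_frame(q,p)[:2]])
      except Exception as e: print(e)
    print(np.round(p["camera_matrix"],1).tolist(),np.round(p["R"],3).tolist(),np.round(p["t"],3).tolist())
```

```text
side 2
lid_pull [([0.5099, -0.0167, 0.1027], 0.85)]
thumb_plate [([0.575, 0.1704, 0.0409], 0.64)]
sf lid [([0.6201, -0.0169, 0.1072], 0.83)]
sf stay [([0.6148, 0.1157, 0.0953], 0.74)]
[[494.7, 0.0, 323.0], [0.0, 494.7, 238.3], [0.0, 0.0, 1.0]] [[0.698, -0.716, 0.016], [-0.544, -0.545, -0.638], [0.466, 0.436, -0.77]] [-0.39, 0.431, 0.434]
top 3
lid_pull [([0.5097, -0.0185, 0.1106], 0.96)]
thumb_plate []
sf lid [([0.6343, -0.0103, 0.1103], 0.64)]
sf stay [([0.6063, 0.1173, 0.0784], 0.54)]
[[548.7, 0.0, 315.5], [0.0, 548.7, 241.8], [0.0, 0.0, 1.0]] [[-0.025, -0.999, 0.028], [-0.995, 0.022, -0.101], [0.101, -0.03, -0.994]] [0.053, 0.601, 0.818]
```

View pics/top0.png

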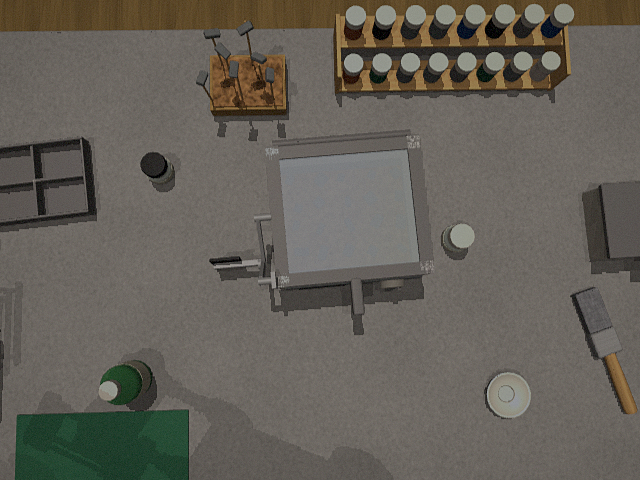

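View pics/side0.png

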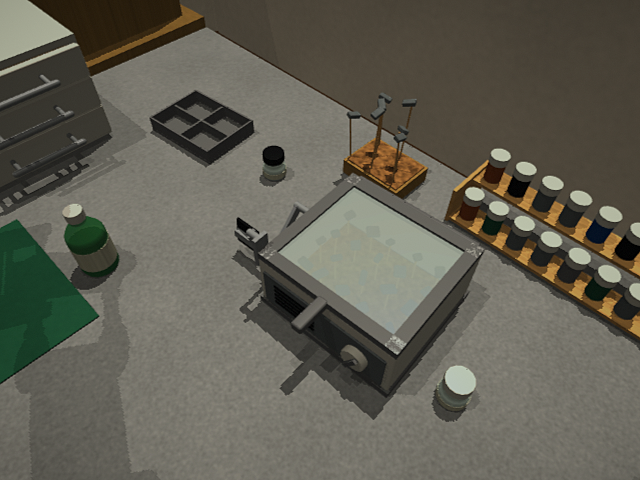

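The top view shows the box with lid corners at about (269,149), (417,136), (431,271) and (281,286), and the pull ending at (358,313). In the side view the corners are at about (357,181), (482,250), (396,347) and (264,258), and the pull tip is near (305,325).

```bash
cat > h.py <<'E'
import numpy as np,cv2
def P(p): return p["camera_matrix"]@np.c_[p["R"],np.ravel(p["t"])]
def tri(a,ua,b,ub):
    X=cv2.triangulatePoints(P(a),P(b),np.array(ua,float).reshape(2,1),np.array(ub,float).reshape(2,1));return (X[:3]/X[3]).ravel()
def onz(p,u,z):
    d=p["R"].T@np.linalg.solve(p["camera_matrix"],[u[0],u[1],1]);c=-p["R"].T@np.ravel(p["t"]);return c+d*(z-c[2])/d[2]
E
python3 - <<'E'
from h import *
a=np.load("pics/top0.npz");b=np.load("pics/side0.npz")
for n in ("top","side"):
    im=cv2.imread(f"pics/{n}0.png")
    x,y,w,h=(250,120,200,210) if n=="top" else (225,165,270,230)
    s=800/w if n=="side" else 2.85
    s=min(s,600/h)
    cv2.imwrite(f"pics/{n}0z.png",cv2.resize(im[y:y+h,x:x+w],None,fx=s,fy=s,interpolation=cv2.INTER_CUBIC));print(n,s)
T=[(269,149),(417,136),(431,271),(281,286)];S=[(357,181),(482,250),(396,347),(264,258)]
for t,s in zip(T,S): print(np.round(tri(a,t,b,s),4),np.round(onz(a,t,.112),4),np.round(onz(b,s,.112),4))
E
```

```text
top 2.85
side 2.608695652173913
[0.7329 0.1033 0.0966] [0.7274 0.1036 0.112 ] [0.7219 0.0921 0.112 ]
[ 0.7435 -0.1085  0.1094] [ 0.7428 -0.108   0.112 ] [ 0.7412 -0.1091  0.112 ]
[ 0.5495 -0.118   0.1185] [ 0.5494 -0.1192  0.112 ] [ 0.5532 -0.1169  0.112 ]
[0.5352 0.0896 0.1015] [0.5336 0.0902 0.112 ] [0.5321 0.0818 0.112 ]
```

View pics/top0z.png

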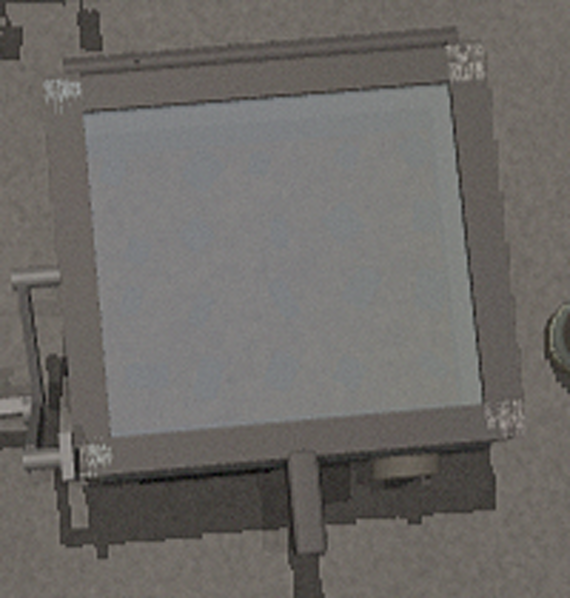

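View pics/side0z.png

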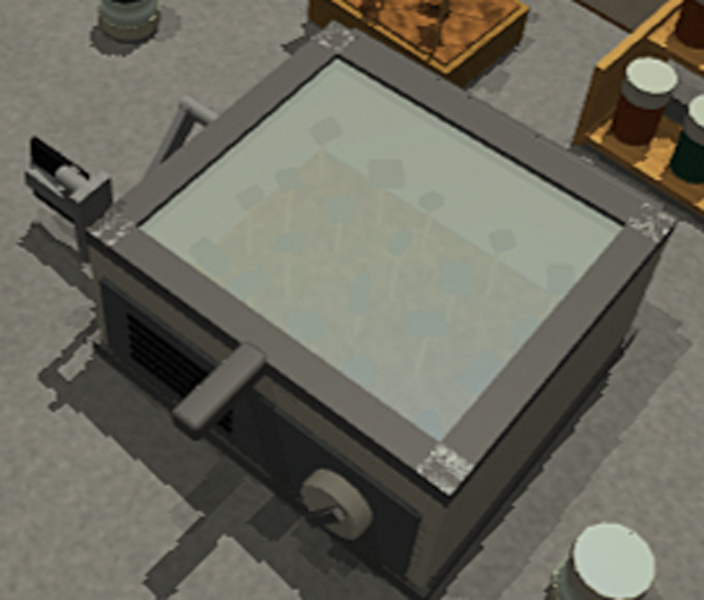

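Run:
```python
from h import *
a=np.load("pics/top0.npz");b=np.load("pics/side0.npz")
f=lambda z,o,s:np.array(z)/s+o
T=[f(z,(250,120),2.85) for z in [(46,80),(480,42),(522,434),(72,474),(312,552),(303,453)]]
S=[f(z,(225,165),2.6087) for z in [(330,22),(672,228),(452,497),(90,232),(188,412),(254,350)]]
t=[];
for u,s in zip(T,S):
    X=tri(a,u,b,s);t.append(X);print(np.round(X,4),np.round(onz(a,u,.112),4),np.round(onz(b,s,.112),4))
A=[onz(a,u,.112)[:2] for u in T[:4]]
A=np.array(A)
print("sizes",np.linalg.norm(np.roll(A,-1,0)-A,axis=1))
d1=(A[0]+A[1]-A[2]-A[3]);d2=A[0]-A[1]+A[3]-A[2]
print(np.arctan2(d1[1],d1[0]),np.arctan2(-d2[0],d2[1]),A.mean(0),(A[0]+A[1])/2)
```

```text
[0.7283 0.1079 0.1125] [0.7288 0.1076 0.112 ] [0.7282 0.1087 0.112 ]
[ 0.7461 -0.1109  0.1045] [ 0.7446 -0.1101  0.112 ] [ 0.7383 -0.1119  0.112 ]
[ 0.5482 -0.1237  0.1077] [ 0.5475 -0.1222  0.112 ] [ 0.5469 -0.1252  0.112 ]
[0.5348 0.0976 0.1032] [0.5333 0.0981 0.112 ] [0.5323 0.0908 0.112 ]
[ 0.4938 -0.0173  0.1165] [ 0.4929 -0.0172  0.112 ] [ 0.4965 -0.0161  0.112 ]
[ 0.5406 -0.0143  0.1117] [ 0.5408 -0.0144  0.112 ] [ 0.5403 -0.0143  0.112 ]
sizes [0.21829903 0.19743657 0.22072072 0.19571027]
0.05490211206516081 0.06840772230143878 [ 0.63856312 -0.00662583] [ 0.73669984 -0.0012325 ]
```

Measured: box yaw about 0.062 rad, pull point about (0.5105, -0.0165), hinge at x ≈ 0.74. The networks agree within about 2 mm. First I'll align the tool yaw.

Emit:
{"op": "apply_moves", "data": {"motion": [{"offset":[0,0,0],"rotation":[0,0,-0.1]},{"offset":[0,0,0],"rotation":[0,0,-0.1]},{"offset":[0,0,0],"rotation":[0,0,-0.1]},{"offset":[0,0,0],"rotation":[0,0,-0.1]},{"offset":[0,0,0],"rotation":[0,0,-0.1]},{"offset":[0,0,0],"rotation":[0,0,-0.021]}], "grip": 0.45}}

```text
time: 1.15
tool_pos: [0.2325, 0.4707, 0.2924]
tool_rot: [3.141, 0.0, -3.055]
contact_force: [-0.1, -0.2, 1.0]
opening: 0.0563
```

Emit:
{"op": "apply_moves", "data": {"motion": [{"offset":[-18,-36,0],"rotation":[0,0,0]},{"offset":[-18,-36,0],"rotation":[0,0,0]},{"offset":[-18,-36,0],"rotation":[0,0,0]},{"offset":[-18,-36,0],"rotation":[0,0,0]},{"offset":[-18,-36,0],"rotation":[0,0,0]},{"offset":[-18,-36,0],"rotation":[0,0,0]},{"offset":[-18,-36,0],"rotation":[0,0,0]},{"offset":[-18,-36,0],"rotation":[0,0,0]},{"offset":[-18,-36,0],"rotation":[0,0,0]},{"offset":[-18,-36,0],"rotation":[0,0,0]},{"offset":[-18,-36,0],"rotation":[0,0,0]},{"offset":[-18,-36,0],"rotation":[0,0,0]}]}}

```text
time: 2.15
tool_pos: [0.4922, 0.0517, 0.2927]
tool_rot: [3.137, 0.006, -3.038]
contact_force: [0.8, 1.0, 0.4]
opening: 0.0504
```

Emit:
{"op": "apply_moves", "data": {"motion": [{"offset":[-6,-35,0],"rotation":[0,0,0.04]},{"offset":[-6,-34,0],"rotation":[0,0,0]},{"offset":[0,0,40],"rotation":[0,0,0]},{"offset":[0,0,0],"rotation":[0,0,0]},{"offset":[0,0,0],"rotation":[0,0,0]}]}}

```text
time: 2.57
tool_pos: [0.5156, -0.0285, 0.2527]
tool_rot: [3.14, 0.012, -3.09]
contact_force: [-0.3, -0.8, 1.3]
opening: 0.0507
```

Run:
```python
from cell import *
from h import *
s=observe();print(s["tool_pos"],s["tool_rot"],s["qpos"])
p=read_camera("wrist");cv2.imwrite("pics/w1.png",p["img"][:,:,::-1])
print([(np.round(d["location"],4).tolist(),round(d["score"],2)) for d in tip_of("lid_pull",p)[:2]])
from scipy.spatial.transform import Rotation as Ro
R=Ro.from_euler("xyz",s["tool_rot"]).as_matrix();M=p["tool_from_camera"]
q=lambda X:(lambda c:(p["camera_matrix"]@c/c[2])[:2])((np.linalg.inv(M)@np.r_[R.T@(np.array(X)-s["tool_pos"]),1])[:3])
print("expect pull",q([.5105,-.0165,.113]),"tip",q([.4925,-.0176,.113]))
```

```text
[ 0.51562245 -0.02845647  0.2527208 ] [ 3.1398908   0.01162315 -3.08965174] [-0.20590302  0.35719753  1.61725828  0.00503576  1.15633651 -1.83065314]
[([0.5095, -0.019, 0.1053], 0.81)]
expect pull [333.58118012 243.72029549] tip [333.6980262  218.80634647]
```

View pics/w1.png

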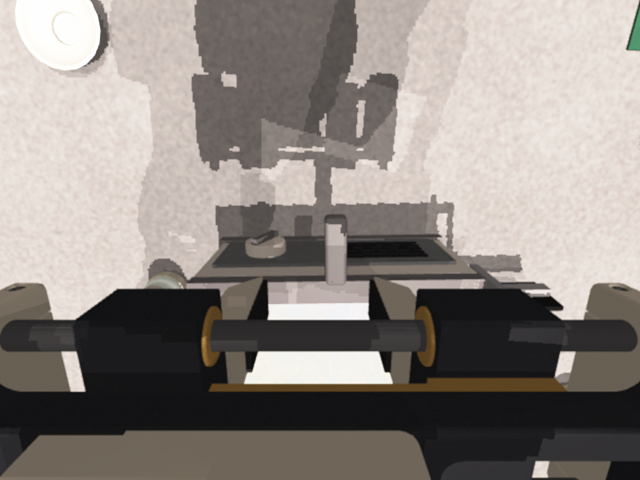

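The wrist view shows the pull at about (335,215)–(335,283), midway between the fingers, about 2 px from where I predicted. Going down to straddle it.

Emit:
{"op": "apply_moves", "data": {"motion": [{"offset":[4,12,10],"rotation":[0,0.011,0.01]},{"offset":[0,0,30],"rotation":[0,0,0]},{"offset":[0,0,30],"rotation":[0,0,0]},{"offset":[0,0,20],"rotation":[0,0,0]},{"offset":[0,0,5],"rotation":[0,0,0]},{"offset":[0,0,0],"rotation":[0,0,0]}]}}

```text
time: 3.17
tool_pos: [0.5157, -0.009, 0.1664]
tool_rot: [-3.14, 0.019, -3.088]
contact_force: [0.6, -0.1, 0.6]
opening: 0.0503
```

Emit:
{"op": "apply_moves", "data": {"motion": [{"offset":[5,-7,13],"rotation":[0,0.015,0]},{"offset":[0,0,0],"rotation":[0,0,0]},{"offset":[0,0,0],"rotation":[0,0,0]}]}}

```text
time: 3.42
tool_pos: [0.5131, -0.0158, 0.1566]
tool_rot: [-3.139, 0.009, -3.085]
contact_force: [-0.5, -0.4, 0.7]
opening: 0.0508
```

Emit:
{"op": "apply_moves", "data": {"motion": [{"offset":[2,0,4],"rotation":[0,0,0]},{"offset":[0,0,0],"rotation":[0,0,0]},{"offset":[0,0,0],"rotation":[0,0,0]},{"offset":[0,0,0],"rotation":[0,0,0]},{"offset":[0,0,0],"rotation":[0,0,0]},{"offset":[0,0,0],"rotation":[0,0,0]}], "grip": 1, "grip_force": 15}}

```text
time: 3.92
tool_pos: [0.5121, -0.0158, 0.1549]
tool_rot: [-3.139, 0.014, -3.086]
contact_force: [1.3, 2.9, -1.2]
opening: 0.016
```

Emit:
{"op": "apply_moves", "data": {"motion": [{"offset":[0,0,-11],"rotation":[0,0,0]},{"offset":[-1,0,-11],"rotation":[0,0,0]},{"offset":[-1,0,-11],"rotation":[0,0,0]},{"offset":[-2,0,-11],"rotation":[0,0,0]},{"offset":[-2.5,0,-11],"rotation":[0,0,0]},{"offset":[-3,0,-11],"rotation":[0,0,0]}]}}

```text
time: 4.42
tool_pos: [0.521, -0.0152, 0.2189]
tool_rot: [-3.139, 0.01, -3.084]
contact_force: [3.5, -0.6, -6.6]
opening: 0.016
```

Emit:
{"op": "apply_moves", "data": {"motion": [{"offset":[-3.5,0,-11],"rotation":[0,0,0]},{"offset":[-4,0,-11],"rotation":[0,0,0]},{"offset":[-4.5,0,-10.5],"rotation":[0,0,0]},{"offset":[-5,0,-10.5],"rotation":[0,0,0]},{"offset":[-5.5,0,-10],"rotation":[0,0,0]},{"offset":[-6,0,-10],"rotation":[0,0,0]},{"offset":[-6.5,0,-9.5],"rotation":[0,0,0]},{"offset":[-7,0,-9],"rotation":[0,0,0]}]}}

```text
time: 5.08
tool_pos: [0.5616, -0.0126, 0.2976]
tool_rot: [-3.141, -0.002, -3.082]
contact_force: [-0.9, -1.6, -6.4]
opening: 0.0157
```

Emit:
{"op": "apply_moves", "data": {"motion": [{"offset":[-7.5,0,-9],"rotation":[0,0,0]},{"offset":[-8,0,-8.5],"rotation":[0,0,0]},{"offset":[-8,0,-8],"rotation":[0,0,0]},{"offset":[-8.5,0,-7.5],"rotation":[0,0,0]},{"offset":[-9,0,-7],"rotation":[0,0,0]},{"offset":[-9.5,0,-6.5],"rotation":[0,0,0]},{"offset":[-9.5,0,-6],"rotation":[0,0,0]}]}}

```text
time: 5.67
tool_pos: [0.6171, -0.009, 0.3459]
tool_rot: [3.14, -0.032, -3.081]
contact_force: [-3.4, -1.0, -0.3]
opening: 0.0158
```

Emit:
{"op": "apply_moves", "data": {"motion": [{"offset":[-10,0,-6],"rotation":[0,0,0]},{"offset":[-10,0,-5],"rotation":[0,0,0]},{"offset":[-10,0,-4.5],"rotation":[0,0,0]},{"offset":[-6,0,-2],"rotation":[0,0,0]},{"offset":[-2,0,-1],"rotation":[0,0,0]},{"offset":[0,0,0],"rotation":[0,0,0]}]}}

```text
time: 6.17
tool_pos: [0.6537, -0.0066, 0.3642]
tool_rot: [3.14, -0.046, -3.081]
contact_force: [-1.9, -1.1, 2.0]
opening: 0.0156
```

Emit:
{"op": "apply_moves", "data": {"motion": [{"offset":[-6,0,-2.5],"rotation":[0,0,0]},{"offset":[-6,0,-2.5],"rotation":[0,0,0]},{"offset":[-2,0,0],"rotation":[0,0,0]},{"offset":[0,0,0],"rotation":[0,0,0]}]}}

```text
time: 6.5
tool_pos: [0.6668, -0.0057, 0.3692]
tool_rot: [3.14, -0.048, -3.081]
contact_force: [-0.8, -0.3, -0.9]
opening: 0.0158
```

Run:
```python
from cell import *
from h import *
p=read_camera("side");cv2.imwrite("pics/s2.png",p["img"][:,:,::-1])
print(observe()["contact_force"])
```

```text
[ 0.95646807 -0.06572554  2.39166766]
```

View pics/s2.png

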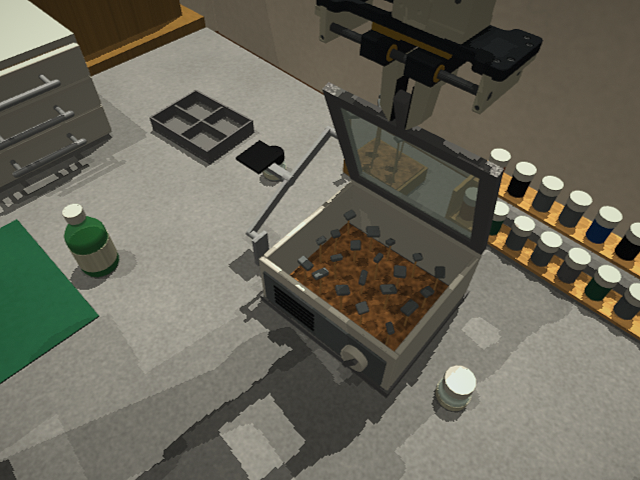

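The lid stands at about 1.22 rad, the stay looks straight, and the plate is level at (262,155). Releasing.

Emit:
{"op": "apply_moves", "data": {"motion": [{"offset":[0,0,0],"rotation":[0,0,0]},{"offset":[0,0,0],"rotation":[0,0,0]},{"offset":[0,0,0],"rotation":[0,0,0]},{"offset":[0,0,0],"rotation":[0,0,0]},{"offset":[0,0,-15],"rotation":[0,0,0]},{"offset":[0,0,-25],"rotation":[0,0,0]},{"offset":[0,0,-25],"rotation":[0,0,0]},{"offset":[0,0,-20],"rotation":[0,0,0]},{"offset":[0,0,0],"rotation":[0,0,0]}], "grip": 0.45}}

```text
time: 7.3
tool_pos: [0.6697, -0.0057, 0.4536]
tool_rot: [3.138, -0.054, -3.081]
contact_force: [-0.2, -0.1, 0.4]
opening: 0.0503
```

Run:
```python
from cell import *
from h import *
s=observe();print(s["tool_pos"],s["tool_rot"])
ps=[]
for n in ["side","top"]:
    p=read_camera(n);cv2.imwrite(f"pics/{n}3.png",p["img"][:,:,::-1]);np.savez(f"pics/{n}3.npz",**p)
    for q in ["lid_pull","thumb_plate"]:
        print(n,q,[(np.round(d["location"],4).tolist(),round(d["score"],2)) for d in tip_of(q,p)[:2]])
```

```text
[ 0.66965665 -0.00568621  0.45355378] [ 3.13824368 -0.05438312 -3.08104044]
side lid_pull [([0.6575, -0.0045, 0.3226], 0.58)]
side thumb_plate []
top lid_pull [([0.6616, -0.009, 0.3199], 0.83)]
top thumb_plate [([0.6129, 0.1733, 0.1773], 0.57)]
```

View pics/side3.png

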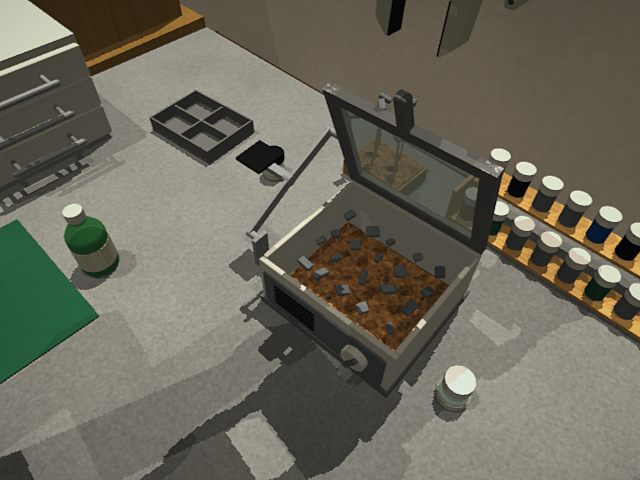

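View pics/top3.png

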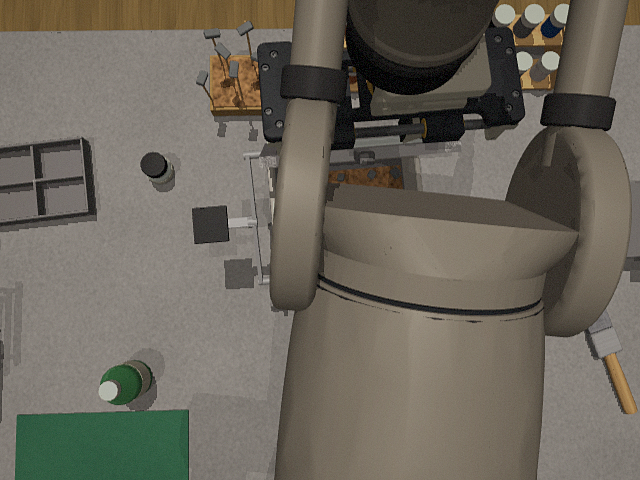

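The lid stands open by itself and the fingers are clear of the pull. The plate is at about (210,224) in the top view and (260,155) in the side view.

Run:
```python
from h import *
a=np.load("pics/top3.npz");b=np.load("pics/side3.npz")
print(tri(a,(210,224.5),b,(260,155.5)),onz(a,(210,224.5),.174),onz(b,(260,155.5),.174))
for c in [(192,208),(227,206),(229,241),(194,243)]: print(onz(a,c,.174))
```

```text
[0.61345655 0.17666611 0.17446981] [0.61279656 0.17725647 0.174     ] [0.6146916  0.17649642 0.174     ]
[0.63460569 0.20009248 0.174     ]
[0.63630166 0.15540731 0.174     ]
[0.59105318 0.1532477  0.174     ]
[0.58946402 0.19765354 0.174     ]
```

Emit:
{"op": "apply_moves", "data": {"motion": [{"offset":[0,0,0],"rotation":[0,-0.05,0]},{"offset":[0,0,0],"rotation":[0,0,0.12]},{"offset":[0,0,0],"rotation":[0,0,0.12]},{"offset":[0,0,0],"rotation":[0,0,0.12]},{"offset":[0,0,0],"rotation":[0,0,0.12]},{"offset":[0,0,0],"rotation":[0,0,0.12]},{"offset":[0,0,0],"rotation":[0,0,0.12]},{"offset":[0,0,0],"rotation":[0,0,0.12]},{"offset":[0,0,0],"rotation":[0,0,0.12]},{"offset":[0,0,0],"rotation":[0,0,0.12]},{"offset":[0,0,0],"rotation":[0,0,0.12]},{"offset":[0,0,0],"rotation":[0,0,0.12]}], "grip": 1}}

```text
time: 8.6
tool_pos: [0.6672, -0.0054, 0.4339]
tool_rot: [-3.109, -0.016, 1.831]
contact_force: [0.5, 0.7, -0.4]
opening: 0.0003
```

Emit:
{"op": "apply_moves", "data": {"motion": [{"offset":[0,0,0],"rotation":[0,0,0.1]},{"offset":[0,0,0],"rotation":[0,0,0.08]},{"offset":[0,0,0],"rotation":[0,0,0]},{"offset":[0,0,0],"rotation":[0,0,0]}]}}

```text
time: 8.93
tool_pos: [0.6666, -0.0053, 0.4296]
tool_rot: [-3.099, -0.011, 1.639]
contact_force: [0.4, -0.7, 0.4]
opening: 0.0005
```

Emit:
{"op": "apply_moves", "data": {"motion": [{"offset":[30,-6,-5],"rotation":[-0.04,0,0]},{"offset":[37,-7,0],"rotation":[0,0,0]},{"offset":[37,-7,0],"rotation":[0,0,0]},{"offset":[37,-7,0],"rotation":[0,0,0]},{"offset":[30,-6,0],"rotation":[0,0,0]},{"offset":[0,0,0],"rotation":[0,0,0]},{"offset":[0,0,0],"rotation":[0,0,0]}]}}

```text
time: 9.52
tool_pos: [0.6194, 0.1671, 0.4314]
tool_rot: [-3.133, -0.012, 1.653]
contact_force: [0.4, -0.5, -0.4]
opening: 0.0006
```

Emit:
{"op": "apply_moves", "data": {"motion": [{"offset":[5,0,20],"rotation":[-0.008,0.01,0]},{"offset":[5,0,30],"rotation":[0,0,0]},{"offset":[0,0,30],"rotation":[0,0,0]},{"offset":[0,0,30],"rotation":[0,0,0]},{"offset":[0,0,25],"rotation":[0,0,0]},{"offset":[0,0,10],"rotation":[0,0,0]},{"offset":[0,0,0],"rotation":[0,0,0]},{"offset":[0,0,0],"rotation":[0,0,0]}]}}

```text
time: 10.18
tool_pos: [0.6201, 0.173, 0.2801]
tool_rot: [3.139, -0.02, 1.66]
contact_force: [-0.0, 0.2, 0.4]
opening: 0.0006
```

Run:
```python
from cell import *
from h import *
p=read_camera("side");cv2.imwrite("pics/s4.png",p["img"][:,:,::-1])
s=observe();print(s["tool_pos"],s["tool_rot"],s["contact_force"],s["qpos"])
```

```text
[0.6202151  0.17290786 0.28031767] [ 3.13905612 -0.0198063   1.66011209] [ 0.32022134  0.6011419  -1.03295403] [0.14518505 0.5705354  1.18675074 0.01999386 1.38070441 0.05215183]
```

View pics/s4.png

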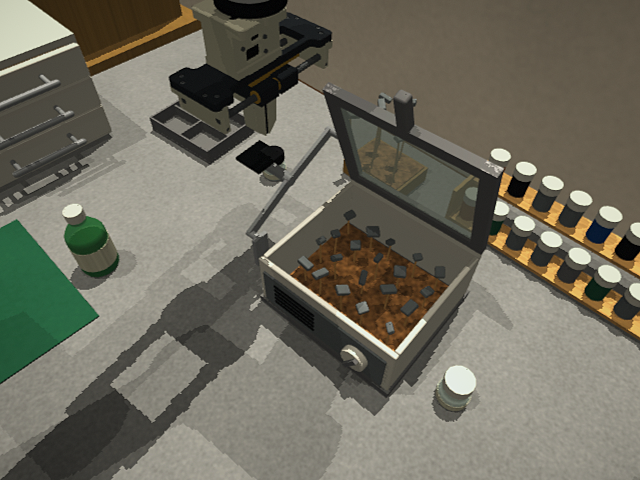

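Lid is still open on its own more than 3 s after release. The fingertips are over the plate. Pressing down now.

Emit:
{"op": "apply_moves", "data": {"motion": [{"offset":[4,0,12],"rotation":[0,-0.02,0]},{"offset":[0,0,12],"rotation":[0,0,0]},{"offset":[0,0,12],"rotation":[0,0,0]},{"offset":[0,0,8],"rotation":[0,0,0]},{"offset":[0,0,8],"rotation":[0,0,0]},{"offset":[0,0,8],"rotation":[0,0,0]}]}}

```text
time: 10.73
tool_pos: [0.6253, 0.1772, 0.2251]
tool_rot: [3.119, 0.004, 1.66]
contact_force: [2.2, -0.4, 2.8]
opening: 0.0006
```

Emit:
{"op": "apply_moves", "data": {"motion": [{"offset":[0,1,8],"rotation":[0,0,0]},{"offset":[0,1,8],"rotation":[0,0,0]},{"offset":[0,1,8],"rotation":[0,0,0]}]}}

```text
time: 10.98
tool_pos: [0.6307, 0.1776, 0.2016]
tool_rot: [3.113, 0.005, 1.661]
contact_force: [-1.6, -0.6, 4.1]
opening: 0.0005
```

Run:
```python
from cell import *
from h import *
p=read_camera("side");cv2.imwrite("pics/s5.png",p["img"][:,:,::-1])
```

```text
(no output)
```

View pics/s5.png

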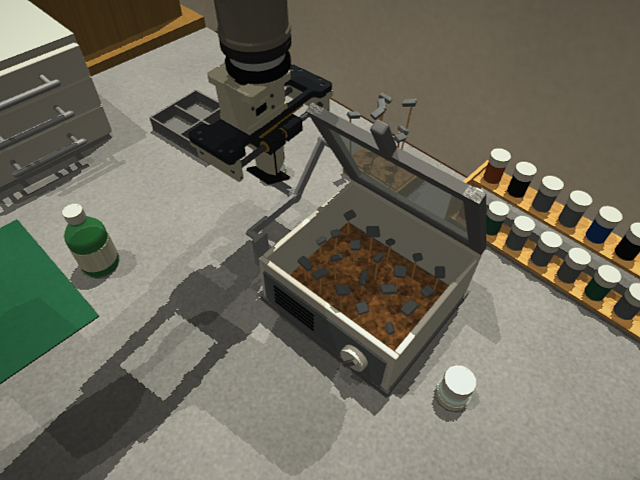

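The stay is folding and the lid has begun to follow. Pushing further.

Emit:
{"op": "apply_moves", "data": {"motion": [{"offset":[0,-2,8],"rotation":[0.02,0,0]},{"offset":[0,-2,8],"rotation":[0,0,0]},{"offset":[0,-1,6],"rotation":[0,0,0]}]}}

```text
time: 11.28
tool_pos: [0.63, 0.1774, 0.179]
tool_rot: [3.124, 0.004, 1.66]
contact_force: [-0.0, 0.1, 2.8]
opening: 0.0005
```

Emit:
{"op": "apply_moves", "data": {"motion": [{"offset":[0,0,3],"rotation":[0,0,0]},{"offset":[0,0,0],"rotation":[0,0,0]},{"offset":[0,0,0],"rotation":[0,0,0]}]}}

```text
time: 11.53
tool_pos: [0.6278, 0.1772, 0.1725]
tool_rot: [3.132, 0.004, 1.66]
contact_force: [-1.0, -0.7, -0.3]
opening: 0.0004
```

Run:
```python
from cell import *
from h import *
p=read_camera("side");cv2.imwrite("pics/s6.png",p["img"][:,:,::-1])
```

```text
(no output)
```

View pics/s6.png

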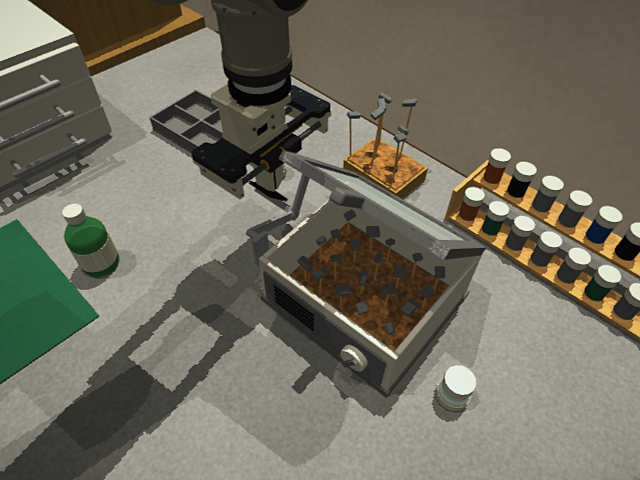

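The lid is sinking and the contact force is near zero. Withdrawing upward and to the left.

Emit:
{"op": "apply_moves", "data": {"motion": [{"offset":[3,0,-15],"rotation":[0,0,0]},{"offset":[5,0,-25],"rotation":[0,0,0]},{"offset":[5,0,-30],"rotation":[0,0,0]},{"offset":[5,0,-30],"rotation":[0,0,0]},{"offset":[5,0,-30],"rotation":[0,0,0]},{"offset":[5,0,-10],"rotation":[0,0,0]},{"offset":[0,0,0],"rotation":[0,0,0]}]}}

```text
time: 12.17
tool_pos: [0.6209, 0.2061, 0.3149]
tool_rot: [-3.136, 0.005, 1.66]
contact_force: [-0.3, 0.0, -0.1]
opening: 0.0006
```

Run:
```python
from cell import *
from h import *
p=read_camera("side");cv2.imwrite("pics/s7.png",p["img"][:,:,::-1])
```

```text
(no output)
```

View pics/s7.png

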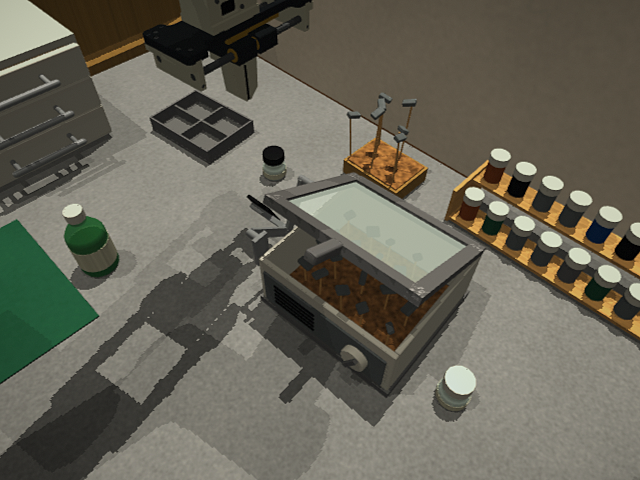

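The lid is sinking freely and the stay is folding. Waiting with the arm still.

Emit:
{"op": "apply_moves", "data": {"motion": [{"offset":[0,0,0],"rotation":[0,0,0]},{"offset":[0,0,0],"rotation":[0,0,0]},{"offset":[0,0,0],"rotation":[0,0,0]},{"offset":[0,0,0],"rotation":[0,0,0]},{"offset":[0,0,0],"rotation":[0,0,0]},{"offset":[0,0,0],"rotation":[0,0,0]},{"offset":[0,0,0],"rotation":[0,0,0]},{"offset":[0,0,0],"rotation":[0,0,0]},{"offset":[0,0,0],"rotation":[0,0,0]},{"offset":[0,0,0],"rotation":[0,0,0]},{"offset":[0,0,0],"rotation":[0,0,0]},{"offset":[0,0,0],"rotation":[0,0,0]}]}}

```text
time: 13.22
tool_pos: [0.6192, 0.2035, 0.3061]
tool_rot: [-3.122, 0.007, 1.658]
contact_force: [0.1, -0.7, -0.5]
opening: 0.0003
```

Emit:
{"op": "apply_moves", "data": {"motion": [{"offset":[0,0,0],"rotation":[0,0,0]},{"offset":[0,0,0],"rotation":[0,0,0]},{"offset":[0,0,0],"rotation":[0,0,0]},{"offset":[0,0,0],"rotation":[0,0,0]},{"offset":[0,0,0],"rotation":[0,0,0]},{"offset":[0,0,0],"rotation":[0,0,0]},{"offset":[0,0,0],"rotation":[0,0,0]},{"offset":[0,0,0],"rotation":[0,0,0]},{"offset":[0,0,0],"rotation":[0,0,0]},{"offset":[0,0,0],"rotation":[0,0,0]},{"offset":[0,0,0],"rotation":[0,0,0]},{"offset":[0,0,0],"rotation":[0,0,0]}]}}

```text
time: 14.22
tool_pos: [0.6192, 0.2036, 0.3064]
tool_rot: [-3.122, 0.007, 1.658]
contact_force: [-0.2, 0.4, -0.7]
opening: 0.0004
```

Emit:
{"op": "apply_moves", "data": {"motion": [{"offset":[0,0,0],"rotation":[0,0,0]},{"offset":[0,0,0],"rotation":[0,0,0]},{"offset":[0,0,0],"rotation":[0,0,0]},{"offset":[0,0,0],"rotation":[0,0,0]},{"offset":[0,0,0],"rotation":[0,0,0]},{"offset":[0,0,0],"rotation":[0,0,0]},{"offset":[0,0,0],"rotation":[0,0,0]},{"offset":[0,0,0],"rotation":[0,0,0]},{"offset":[0,0,0],"rotation":[0,0,0]},{"offset":[0,0,0],"rotation":[0,0,0]},{"offset":[0,0,0],"rotation":[0,0,0]},{"offset":[0,0,0],"rotation":[0,0,0]}]}}

```text
time: 15.22
tool_pos: [0.6192, 0.2036, 0.3064]
tool_rot: [-3.122, 0.007, 1.658]
contact_force: [0.8, -1.1, 0.2]
opening: 0.0006
```

Run:
```python
from cell import *
from h import *
p=read_camera("side");cv2.imwrite("pics/s8.png",p["img"][:,:,::-1])
print([(d["location"],d["score"]) for d in tip_of("lid_pull",p)])
a=cv2.imread("pics/side0.png")[240:400,250:490].astype(int);b=p["img"][240:400,250:490,::-1].astype(int)
d=np.abs(a-b).max(2);print("changed px",(d>40).sum())
```

```text
[([0.5104, -0.0136, 0.1028], 0.95)]
changed px 96
```

View pics/s8.png

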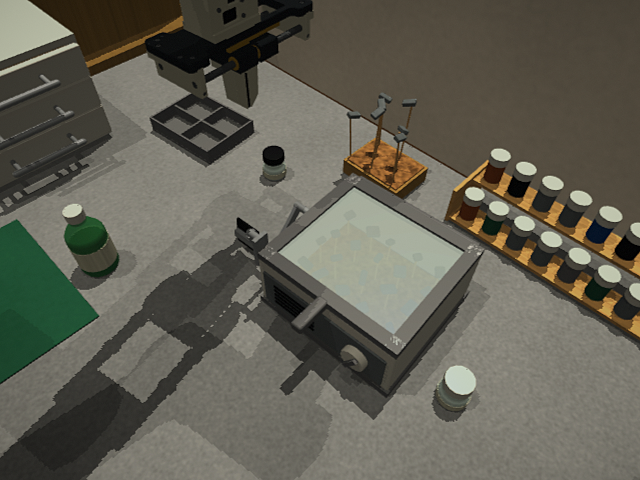

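The lid appears shut, with corners at (357,181), (264,258) and (396,347) as in the first picture. I'll wait a little longer and compare.

Emit:
{"op": "apply_moves", "data": {"motion": [{"offset":[0,0,0],"rotation":[0,0,0]},{"offset":[0,0,0],"rotation":[0,0,0]},{"offset":[0,0,0],"rotation":[0,0,0]},{"offset":[0,0,0],"rotation":[0,0,0]},{"offset":[0,0,0],"rotation":[0,0,0]},{"offset":[0,0,0],"rotation":[0,0,0]},{"offset":[0,0,0],"rotation":[0,0,0]},{"offset":[0,0,0],"rotation":[0,0,0]},{"offset":[0,0,0],"rotation":[0,0,0]},{"offset":[0,0,0],"rotation":[0,0,0]},{"offset":[0,0,0],"rotation":[0,0,0]},{"offset":[0,0,0],"rotation":[0,0,0]}]}}

```text
time: 16.32
tool_pos: [0.6192, 0.2036, 0.3064]
tool_rot: [-3.122, 0.007, 1.658]
contact_force: [-0.3, -0.0, -0.3]
opening: 0.0005
```

Run:
```python
from cell import *
from h import *
p=read_camera("side")
f=lambda i:i[240:400,250:490].astype(np.float32).mean(2)
a=f(cv2.imread("pics/side0.png"));o=f(cv2.imread("pics/s8.png"));b=f(p["img"])
print((abs(a-b)>25).sum(),(abs(o-b)>25).sum())
print(cv2.phaseCorrelate(a[70:,40:],b[70:,40:]), cv2.phaseCorrelate(a[40:95,30:100].copy(),b[40:95,30:100].copy()))
```

```text
25 197
((-0.00017531436776607734, -0.030531899512197924), 0.9810006398095025) ((0.02129906460786657, -0.08294337366856652), 0.9597239445756983)
```

Emit:
{"op": "apply_moves", "data": {"motion": [{"offset":[0,0,0],"rotation":[0,0,0]},{"offset":[0,0,0],"rotation":[0,0,0]},{"offset":[0,0,0],"rotation":[0,0,0]},{"offset":[0,0,0],"rotation":[0,0,0]},{"offset":[0,0,0],"rotation":[0,0,0]},{"offset":[0,0,0],"rotation":[0,0,0]},{"offset":[0,0,0],"rotation":[0,0,0]},{"offset":[0,0,0],"rotation":[0,0,0]},{"offset":[0,0,0],"rotation":[0,0,0]},{"offset":[0,0,0],"rotation":[0,0,0]},{"offset":[0,0,0],"rotation":[0,0,0]},{"offset":[0,0,0],"rotation":[0,0,0]}]}}

```text
time: 17.37
tool_pos: [0.6193, 0.2036, 0.3064]
tool_rot: [-3.122, 0.007, 1.658]
contact_force: [-0.6, -0.2, 0.4]
opening: 0.0005
```

Run:
```python
from cell import *
from h import *
p=read_camera("side")
f=lambda i:i[240:400,250:490].astype(np.float32).mean(2)
a=f(cv2.imread("pics/side0.png"));b=f(p["img"])
print((abs(a-b)>25).sum(),cv2.phaseCorrelate(a[40:95,30:100].copy(),b[40:95,30:100].copy()))
print(hand_in())
```

```text
196 ((0.005842700807278334, -0.09494689840416726), 0.9659626022533134)
the job is handed in; nothing more can be done
None
```

The job is handed in, at about 17.4 s of the 51 s allowed; it reported no verdict.

- **Opening:** I raised the lid by its pull to about 1.22 rad and let go. It stood open on its own for about 3.5 s with the robot clear of it; pictures just after release and just before the push both show it open.
- **Closing:** I pushed the thumb plate down about 60 mm and the stay folded. I then withdrew the tool, and the lid sank shut on its damper.
- **Forces:** The largest force I read between moves was about 7 N. I did not see the forces during the moves.
- **Last checks:** The side view matches the starting picture to within about 0.1 px at the pull. The network put the pull at (0.510, -0.014, 0.103), its shut position. The robot is well clear of everything, and the force readings are only noise.
- **Disagreements:** The plate's position worked out from the box was about 7 mm in x from the one measured in the images, and I used the measured one. The count of changed pixels against the first picture rose from 25 to 196 between the last two looks. I took that as picture noise and did not look into it, because the shift at the pull stayed near 0.1 px.

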